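# Set the camera's inspection mirror on the ball target

## Task

Take the flat inspection mirror out of its storage rack and, without letting go, slide it edgewise fully down into the slot of the swivel head on the camera rig, glass side towards the camera. Then turn the mirror with the head until the rig's camera sees the post with the ball top (not the cone) in the middle of the mirror, and finish while still holding it steady there, because the head springs back when released. Keep the mirror upright and leave the other things on the bench where they are.

Things in the scene. Friction and masses are not known exactly. Their poses are not given: they have to be found in the camera images.
- mirror_grip (a point): Loose inspection mirror, 0.1 to 0.2 kg: upright black plate 8 mm thick (its x), 70 mm wide (its y), 102 mm high, glass on its -x side, topped by a ribbed grip block 16 mm thick (x), 40 mm wide (y), 32 mm high (total height 132 mm). This point: centre of the grip block, 116 mm above the bottom edge. z is up. At the start it stands in the rack, bottom edge 10 mm above the bench.
- rack: Storage rack of the mirror, fixed: grey block 60 (x) x 100 (y) mm, 40 mm high, with a slot along its y, 30 mm deep, 1 mm play a side. Origin at the underside.
- mirror_foot (a point): Centre of the mirror plate's bottom edge; axes as those of the mirror (x through the thickness, glass on -x; y along the width; z up).
- mirror_face (a point): Centre of the mirror's rectangular glass (60 wide x 56 mm high), 64 mm above the bottom edge and 5 mm to -x of the plate's middle plane.
- slot_mouth (a point): Centre of the slot's mouth in the top of the swivel head, on the vertical swivel axis. The head is an aluminium block 44 x 90 mm, top 54 mm above the bench, on a round foot 104 mm across; the slot runs along its y, 72 mm long, 10 mm wide (1 mm play a side), 32 mm deep, mouth flared 4 mm a side. Axes turn with the head; its -x is the side towards the camera.
- slot_floor (a point): Centre of the slot's floor, 22 mm above the bench, on the swivel axis; axes as slot_mouth. A mirror that is fully home has its foot here and its grip centre 138 mm above the bench.
- swivel (a joint): Angle of the swivel head on the rig, rad, counter-clockwise from above is positive, range -0.8 to 0.8. A weak spring (0.12 N m per rad) returns it to 0, where it is at the start. Because of the play in the slot a mirror can stand up to about 0.03 rad off the head.
- lens (a point): Lens front of the rig's grey bench camera (box 48 x 38 x 38 mm on a post, top 105 mm above the bench), fixed to the same base as the swivel. It looks level at the swivel axis from 0.15 m away, 45 degrees to one side of the head's -x direction at rest. Lens, glass centre (mirror home) and both targets are 86 mm above the bench.
- sight_line: Invisible: the camera's line of sight after the mirror. Origin on the swivel axis, 4 mm above the bench; its x axis points, level, where the camera looks by way of the mirror; it turns twice as far as the swivel. To see the ball, the mirror's outward normal (the head's -x) must lie half-way between the directions from the axis to the lens and to the ball.
- ball (a point): Centre of the steel ball, 26 mm in diameter, on the fixed ball-topped post (99 mm tall, foot 36 mm across): the target that the camera shall see. It stands 0.12 to 0.22 m from the swivel axis.
- cone (a point): Centre of the pointed steel cone, 26 mm across, on the other fixed post (99 mm tall): the wrong target. Which of the two posts stands where varies.
- loupe: Black eye loupe 39 mm across, 31 mm high; bystander, leave it. Origin at the underside.
- ink_pad: Flat ink pad 62 x 77 x 17 mm; bystander, leave it. Origin at the underside.
- finger_cots: Small carton 63 x 95 x 45 mm; bystander, leave it. Origin at the underside.
Things that resemble listed ones, but are neither listed nor needed, are in the scene too. Of the things that look like the part that bears mirror_grip, the smaller one is meant.

How it is judged:
By the outcome, as a careful person would: the job done as asked, in the order asked, and still so for the second after the job is handed in, while the arm keeps its last pose, push and grip.
It also fails if it takes over 45 s, if anything falls off the work surface, if the arm or the gripper's body presses on something with over 40 N, if the wrist force passes 120 N, or if a joint passes its speed limit or range.

## Robot

A 6-joint arm with a two-finger parallel gripper is mounted at the origin on the work surface; the furniture and walls round the work are solid. World frame = base frame: x ahead of the robot, y to its left, z up, the work surface at z = 0. Lengths are in m, angles in rad, forces in N, time in s.
With the tool pointing down it reaches from about 0.3 to 0.875 m from the base axis. Payload 6.4 kg.
Tool frame: the origin (TCP) lies at the very end of the fingers, on their centre line; the grasp point (between the pads) lies env.grasp_offset behind it (env.grasp_offset is the distance from the TCP to the grasp point, in m); z points along the fingers, y is the line along which they close (so a half turn about z gives the same grasp; the last joint's range is limited). The gripper opens to 85 mm and grips with 20 to 120 N. Pads are 22 mm wide; open, the fingers measure 114 mm over their backs; the gripper's body (76 mm by 85 mm) begins 54 mm behind the grasp point. The pads swing forward as they close: fully open they stand 13 mm farther back than shut.
Start: joints at [0.994, 0.181, 1.607, -0, 1.354, -0.206], TCP at [0.208, 0.536, 0.231] pointing down, gripper open.
Joint ranges: [-2.99, 2.99], [-0.89, 2.07], [0.3, 2.58], [-1.14, 4.28], [0, 2.63], [-3.12, 3.12]. Speed limits (rad/s): [2.57, 2.57, 3.01, 3.14, 3.14, 3.14].

## Interface

Orientations are given as a unit quaternion [w, x, y, z].
In Python, from cell import telemetry, imaging, hand_in, env gives the robot as it stands.
- The arm moves only by the tool play_rows, never from a script. Its argument "commands" is a list of rows, each a list of 6 numbers: the shift along the tool's x, y, z in mm, then the turn, a rotation vector about the tool's x, y, z in degrees. A call has 1 to 8 rows; each row is the pose to reach, as a shift and turn from the pose commanded when the call began, along the tool's axes at that moment; what a row does not reach only later rows make up. A row lasts 1/8 s, in which the tool goes at most 62.5 mm and 10.7 degrees, less where a joint would pass 70% of its speed; a pose out of reach is approached as far as the arm can. A call with a gripper value outside its range is refused whole. "grip" is the finger opening in mm, from 0 to 85.4, set as the call begins (left out, the last holds). The fingers move at their own pace and stop on an object; "force" is the grip in N (left out, the last holds). Time passes only in rows, so rows that repeat a pose let the fingers close. It gives the time, the measured TCP pose, the force, the opening and the grip force at its end, in the units of the state.
- telemetry.get_obs(): the state, without advancing time (a new reading comes with each control period).
- imaging.grab_frame(name): name is "side" or "top"; returns a dict with "color" (384x512x3 uint8, red, green, blue), "fx", "fy", "cx", "cy" (pixels), "pose" (4x4, takes a point from camera to world coordinates). Camera axes: x right, y down, z forward; pixel columns grow to the right and rows downward; lengths in m; the calibration is good to about 2 mm. A picture is of the moment at which its call begins. There is no depth.
- hand_in(): hands the job in; it is judged then, once.
Trained networks look in a picture, given as the dict that the camera call returned (one of the last four; its "shot" number tells which), for a name from the list of things; names that differ only in an ending like _2 or _b are one class to them, and where a whole thing is asked for, a point or a joint stands for the part that bears it (a point fixed in the world has none). Each returns a list of dicts, best first, with "p" (0 to 1); they miss things now and then, are a little off and sometimes report something else, mostly with a low value. They report only what shows in the picture. A call takes as long as a camera call. They do not tell look-alikes from the thing itself.
- imaging.search_frame(picture, thing): "at" ([x, y, z] in m, in the coordinates of the camera as it stood for that picture, good to about 4 mm: the middle of the surface that is visible of it).
- imaging.outline_of(picture, thing): "pixels" (384x512 bool, what is visible of it).
- imaging.tip_of(picture, thing): "at" ([x, y, z] in m, in the coordinates of the camera as it stood for that picture, good to about 4 mm: a listed point, or the origin of a listed thing).
The state is a dict: "clock": time; "joints": joint angles; "qd": joint speeds; "effort": joint torques, N m; "eef_pos": TCP position; "eef_rot": TCP orientation; "wrist_force": force on the tool from outside, world axes, zero at the start; "wrist_torque": the same for the moment, N m; "opening": opening from 0.0 (shut) to 1.0 (fully open); "gripper_force": force on a finger pad.
Only numpy, scipy, OpenCV 4.12 (cv2) and the standard library are available. Lean on these libraries where they do the work, as an engineer would, in place of code of your own. Each camera call takes 0.05 s, during which the arm holds its last target. There are 200 camera calls.

## Working session

There is one attempt and no reset: what is moved stays moved. The work goes in short steps, Python scripts to look and compute and a tool call to move; the robot and the scene stay as the last step left them, time stands still between calls to the robot, and variables do not carry over. Pictures are saved under pics/ and viewed, at most 10 in all, crops included, and the job is handed in when it is done.

Besides the shell and the picture viewer there is one more tool, called after ">>>" as a command line: name --pt "numbers of a row" for each row, then --argument value for the rest. play_rows: Moves the arm, as the interface text tells. Its arguments: {"type":"object","properties":{"commands":{"type":"array"},"grip":{"type":"number"},"force":{"type":"number"}},"required":["commands"]}

```bash
ls; mkdir -p pics; cat > h.py <<'E'
import numpy as np, cv2
from cell import telemetry, imaging, hand_in, env
from scipy.spatial.transform import Rotation as R
def W(f,p): return (f["pose"]@np.r_[p,1])[:3]
def proj(f,p):
    c=np.linalg.inv(f["pose"])@np.r_[p,1]; return np.array([f["fx"]*c[0]/c[2]+f["cx"],f["fy"]*c[1]/c[2]+f["cy"]])
def save(f,n): cv2.imwrite("pics/"+n,f["color"][:,:,::-1])
def ray(f,u,v,z):
    d=f["pose"][:3,:3]@np.array([(u-f["cx"])/f["fx"],(v-f["cy"])/f["fy"],1]);o=f["pose"][:3,3]
    return o+d*(z-o[2])/d[2]
E
python3 - <<'E'
from h import *
np.set_printoptions(precision=4,suppress=True)
print(env.grasp_offset)
fs={n:imaging.grab_frame(n) for n in("side","top")}
for n,f in fs.items():
    save(f,n+"0.png"); print(n,f["fx"],f["pose"][:3,3],f["pose"][:3,2])
    for t in "mirror_grip rack mirror_foot mirror_face slot_mouth lens sight_line ball cone loupe ink_pad finger_cots".split():
        for d in imaging.tip_of(f,t)[:3]:
            w=W(f,d["at"]); print(n,t,round(d["p"],2),w,proj(f,w).round())
E
```

```text
pics
0.0187
side 408.52407705032704 [ 0.1033 -0.8176  0.775 ] [ 0.2933  0.7262 -0.6218]
side mirror_grip 0.55 [ 0.3451 -0.0327  0.1476] [227. 181.]
side mirror_grip 0.49 [ 0.4537 -0.1772  0.0034] [287. 249.]
side rack 0.94 [ 0.4915 -0.3235  0.0005] [328. 288.]
side rack 0.32 [ 0.4898 -0.3237  0.0096] [328. 286.]
side mirror_foot 0.95 [ 0.3523 -0.0279 -0.0032] [231. 223.]
side mirror_foot 0.7 [ 0.4943 -0.3222  0.0104] [329. 285.]
side mirror_face 0.93 [ 0.4868 -0.3236  0.0748] [330. 268.]
side mirror_face 0.68 [ 0.3447 -0.0294  0.0826] [227. 200.]
side slot_mouth 0.86 [0.5318 0.2183 0.0563] [258. 147.]
side lens 0.71 [0.4264 0.3218 0.082 ] [217. 131.]
side ball 0.49 [0.3863 0.211  0.0887] [215. 148.]
side cone 0.74 [ 0.4536 -0.1769  0.0024] [287. 249.]
side cone 0.56 [0.4988 0.0319 0.0857] [272. 174.]
side loupe 0.56 [ 0.37   -0.2034  0.0031] [261. 265.]
side ink_pad 0.59 [ 0.2677 -0.3783  0.0033] [247. 339.]
side finger_cots 0.96 [ 0.4556 -0.1754  0.0061] [287. 247.]
side finger_cots 0.54 [ 0.495  -0.3211  0.125 ] [336. 250.]
top 430.8675467629729 [ 0.3225 -0.0298  1.4471] [ 0.0555 -0.0024 -0.9985]
top mirror_grip 0.73 [ 0.4911 -0.3232  0.127 ] [342. 159.]
top mirror_grip 0.61 [ 0.3492 -0.0273  0.1469] [247. 207.]
top rack 0.76 [ 0.4887 -0.3229  0.0038] [334. 164.]
top mirror_foot 0.7 [ 0.4878 -0.3219  0.0117] [334. 164.]
top mirror_face 0.53 [ 0.337  -0.0254  0.0845] [247. 211.]
top mirror_face 0.45 [ 0.4844 -0.3238  0.0715] [339. 163.]
top slot_mouth 0.19 [0.4182 0.3215 0.0881] [136. 188.]
top lens 0.85 [0.4209 0.3243 0.0897] [135. 188.]
top ball 0.45 [0.3784 0.2076 0.0832] [173. 200.]
top cone 0.53 [0.4934 0.0301 0.0875] [228. 163.]
top loupe 0.67 [ 0.363  -0.1998  0.0008] [299. 203.]
top ink_pad 0.68 [ 0.2689 -0.3751  0.0006] [352. 229.]
top finger_cots 0.82 [ 0.4549 -0.1772 -0.0012] [291. 176.]
top finger_cots 0.67 [ 0.3647 -0.2019  0.0008] [299. 202.]
```

View pics/side0.png

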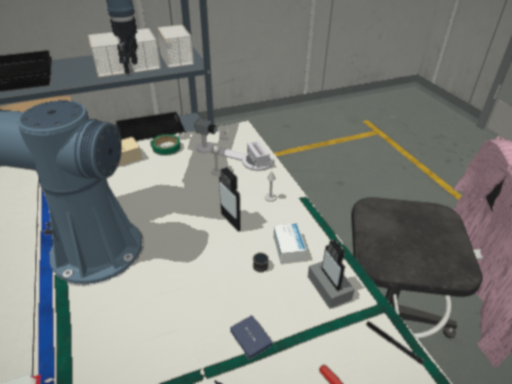

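View pics/top0.png

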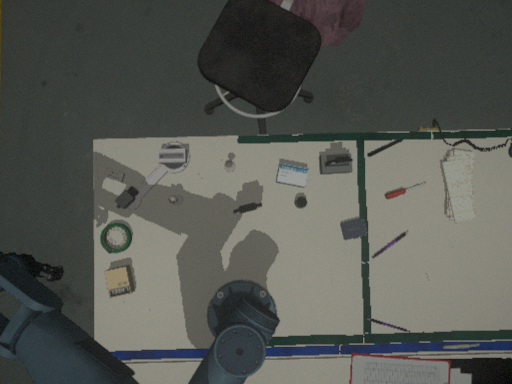

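```bash
python3 - <<'E'
from h import *
np.set_printoptions(precision=4,suppress=True)
f=imaging.grab_frame("side");g=imaging.grab_frame("top")
def c(f,u,v,w=50,h=38): return cv2.resize(f["color"][v-h:v+h,u-w:u+w,::-1],(400,300),interpolation=cv2.INTER_CUBIC)
cv2.imwrite("pics/c1.png",np.vstack([np.hstack([c(f,330,272),c(g,336,162,30,23)]),np.hstack([c(f,240,165),c(g,190,172,60,45)])]))
def rect(f,t,z,near):
    for d in imaging.outline_of(f,t)[:3]:
        m=d["pixels"]; v,u=np.nonzero(m)
        p=np.array([ray(f,a,b,z)[:2] for a,b in zip(u,v)]).astype(np.float32)
        r=cv2.minAreaRect(p*1000); e=np.cov(p.T);w,V=np.linalg.eigh(e)
        print(t,round(d["p"],2),"px",u.mean().round(1),v.mean().round(1),"c",p.mean(0),"rect",r,"pca deg",np.degrees(np.arctan2(V[1,1],V[0,1])),np.sqrt(w*12))
        cc,hh=cv2.findContours(m.astype(np.uint8),0,2)
for t,z in(("rack",.04),("mirror_grip",.142),("slot_mouth",.054),("ball",.086),("cone",.086),("lens",.105)): rect(g,t,z,0)
E
```

```text
rack 0.86 px 332.6 165.9 c [ 0.4798 -0.3104] rect ((485.4478759765625, -318.4615783691406), (57.97919464111328, 104.95783233642578), 1.4543055295944214) pca deg 80.11193283012904 [0.0561 0.1103]
mirror_grip 0.6 px 247.2 207.9 c [ 0.3473 -0.0268] rect ((347.67926025390625, -26.107669830322266), (21.618288040161133, 82.33195495605469), 14.50052547454834) pca deg 104.33991539243146 [0.0196 0.0715]
mirror_grip 0.47 px 338.0 161.4 c [ 0.4819 -0.307 ] rect ((482.7974548339844, -306.4480285644531), (25.426565170288086, 80.27112579345703), 8.906684875488281) pca deg 99.64794665268457 [0.0228 0.0728]
slot_mouth 0.84 px 172.0 157.1 c [0.5199 0.2138] rect ((518.7936401367188, 215.38656616210938), (94.62516784667969, 68.7105941772461), 88.57716369628906) pca deg 87.7957483073393 [0.0619 0.0886]
cone 0.45 px 229.0 166.0 c [0.4826 0.0278] rect ((482.5675354003906, 27.675867080688477), (31.764421463012695, 31.901403427124023), 88.57534790039062) pca deg -152.24041015232655 [0.0292 0.0318]
lens 0.65 px 171.6 156.8 c [0.5137 0.2059] rect ((513.1614990234375, 206.38465881347656), (90.93184661865234, 69.4832992553711), 89.03150939941406) pca deg 86.62601784318005 [0.0606 0.0859]
```

View pics/c1.png

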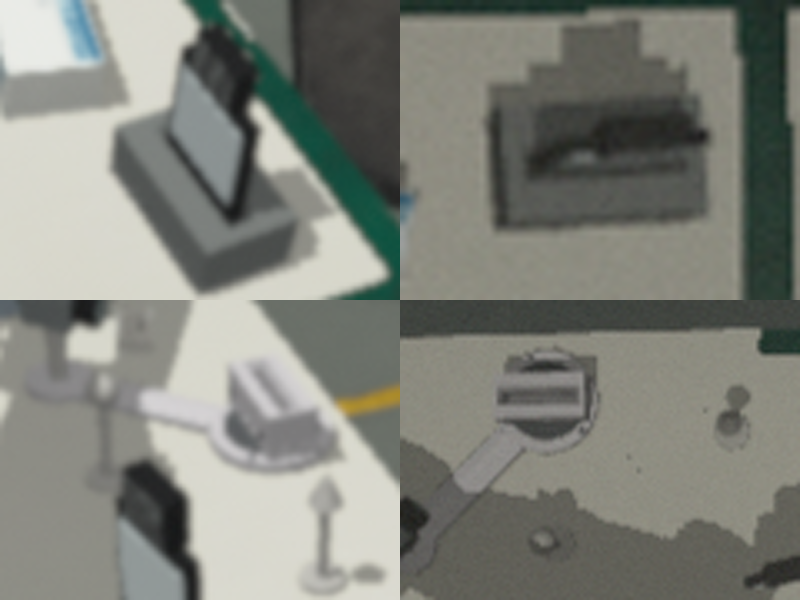

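```bash
cat >> h.py <<'E'
def tool():
    o=telemetry.get_obs(); q=o["eef_rot"]; return np.array(o["eef_pos"]),R.from_quat([q[1],q[2],q[3],q[0]])
def goto(p,yaw):
    "shift/turn to TCP p, pointing down, tool y along mirror x (yaw rad), nearest half turn"
    p0,r0=tool(); best=None
    for s in(1,-1):
        y=s*np.array([np.cos(yaw),np.sin(yaw),0]);z=np.array([0,0,-1.])
        r=R.from_matrix(np.c_[np.cross(y,z),y,z]); t=(r0.inv()*r).as_rotvec(degrees=True)
        if best is None or np.linalg.norm(t)<np.linalg.norm(best): best=t
    return np.r_[r0.inv().apply(np.array(p)-p0)*1000,best].round(1)
E
python3 - <<'E'
from h import *
np.set_printoptions(precision=4,suppress=True)
f=imaging.grab_frame("side");g=imaging.grab_frame("top")
# triangulate/average tips, rack edges for yaw
for n,k in((g,"top"),(f,"side")):
  for t in("rack","mirror_foot","mirror_grip","mirror_face","slot_mouth","slot_floor","ball","lens","sight_line"):
    for d in imaging.tip_of(n,t)[:2]: print(k,t,round(d["p"],2),W(n,d["at"]))
gray=cv2.cvtColor(g["color"],cv2.COLOR_RGB2GRAY)
lsd=cv2.createLineSegmentDetector(cv2.LSD_REFINE_ADV)
for name,(u,v,z) in {"rack":(336,162,.04),"head":(172,156,.054)}.items():
    L=lsd.detect(cv2.resize(gray[v-25:v+25,u-30:u+30],None,fx=4,fy=4,interpolation=cv2.INTER_CUBIC))[0][:,0]
    for l in L:
        if np.hypot(l[2]-l[0],l[3]-l[1])<40: continue
        a=ray(g,l[0]/4+u-30-.375,l[1]/4+v-25-.375,z);b=ray(g,l[2]/4+u-30-.375,l[3]/4+v-25-.375,z);d=b-a
        print(name,"len",np.linalg.norm(d).round(3),"ang",(np.degrees(np.arctan2(d[1],d[0]))%180).round(1),a[:2],b[:2])
p,r=tool();print(p,r.as_matrix())
print(goto([.49,-.323,.26],.03))
E
```

```text
top rack 0.85 [ 0.4892 -0.3234  0.0038]
top mirror_foot 0.72 [ 0.4873 -0.3257  0.0096]
top mirror_grip 0.75 [ 0.3489 -0.0279  0.1469]
top mirror_grip 0.43 [ 0.4917 -0.3216  0.129 ]
top mirror_face 0.74 [ 0.4864 -0.3197  0.0759]
top mirror_face 0.63 [ 0.3415 -0.0294  0.0836]
top slot_mouth 0.58 [0.5277 0.215  0.0579]
top slot_floor 0.97 [0.5263 0.2166 0.0247]
top slot_floor 0.4 [ 0.4919 -0.3246  0.1287]
top ball 0.61 [0.3778 0.2059 0.084 ]
top ball 0.33 [ 0.4887 -0.3235  0.0115]
top lens 0.73 [0.421  0.3279 0.0877]
top lens 0.68 [ 0.364  -0.2019  0.0028]
side rack 0.62 [ 0.4918 -0.3245  0.0018]
side rack 0.3 [ 0.4913 -0.3195  0.0124]
side mirror_foot 0.89 [ 0.4905 -0.3224  0.0099]
side mirror_foot 0.74 [ 0.3508 -0.0311 -0.007 ]
side mirror_grip 0.83 [ 0.3452 -0.0296  0.1487]
side mirror_grip 0.62 [ 0.4946 -0.3225  0.1282]
side mirror_face 0.8 [ 0.3421 -0.0268  0.084 ]
side mirror_face 0.56 [ 0.4875 -0.3222  0.0757]
side slot_mouth 0.62 [0.5315 0.2179 0.0565]
side slot_mouth 0.43 [0.3871 0.2108 0.0884]
side slot_floor 0.82 [0.5317 0.2158 0.0214]
side ball 0.6 [0.3865 0.2113 0.0873]
sid
[... 527 characters left out ...]
4 ang 92.4 [ 0.4817 -0.3569] [ 0.48   -0.3167]
head len 0.071 ang 90.4 [0.5495 0.1753] [0.549  0.2466]
head len 0.037 ang 89.5 [0.5605 0.2241] [0.5602 0.1873]
head len 0.194 ang 90.1 [0.5873 0.1175] [0.5872 0.3113]
head len 0.044 ang 0.1 [0.5038 0.1719] [0.5479 0.1719]
head len 0.082 ang 89.8 [0.5046 0.2572] [0.5044 0.175 ]
head len 0.077 ang 89.2 [0.517  0.1789] [0.518  0.2561]
head len 0.036 ang 133.8 [0.4715 0.2302] [0.4463 0.2565]
head len 0.041 ang 135.0 [0.4466 0.2627] [0.4759 0.2334]
head len 0.057 ang 89.4 [0.5351 0.2366] [0.5345 0.1796]
[0.2084 0.5359 0.2313] [[-0.932   0.3623  0.    ]
 [ 0.3623  0.932   0.    ]
 [-0.      0.     -1.    ]]
[-573.7 -698.5  -28.7    0.     0.    67. ]
```

>>> play_rows --pt "-574 -698 -29 0 0 66" --pt "-574 -698 -29 0 0 66" --pt "-574 -698 -29 0 0 66" --pt "-574 -698 -29 0 0 66" --pt "-574 -698 -29 0 0 66" --pt "-574 -698 -29 0 0 66" --pt "-574 -698 -29 0 0 66" --pt "-574 -698 -29 0 0 66" --grip 50

```text
clock: 3.7
eef_pos: [0.3648, 0.0592, 0.2479]
eef_rot: [0.001, 0.69, 0.724, 0.001]
wrist_force: [1.9, 1.1, 0.9]
opening: 0.586
gripper_force: 0.0
```

```bash
python3 - <<'E'
from h import *
p,r=tool();print(p,goto([.490,-.323,.19],.04))
E
```

```text
[0.36475626 0.05920759 0.24794999] [-3.877e+02  1.067e+02  5.830e+01  1.000e-01  0.000e+00  4.000e-01]
```

>>> play_rows --pt "-388 107 10 0 0 0" --pt "-388 107 10 0 0 0" --pt "-388 107 10 0 0 0" --pt "-388 107 10 0 0 0" --pt "-388 107 10 0 0 0" --pt "-388 107 10 0 0 0" --pt "-388 107 10 0 0 0" --pt "-388 107 10 0 0 0"

```text
clock: 4.7
eef_pos: [0.4897, -0.3231, 0.2366]
eef_rot: [-0.0, 0.691, 0.723, -0.0]
wrist_force: [-0.6, 0.4, 0.9]
opening: 0.588
gripper_force: 0.0
```

```bash
python3 - <<'E'
from h import *
p,r=tool();print(p,goto([.490,-.323,.16],.04),goto([.490,-.323,.107],.04))
f=imaging.grab_frame("side")
cv2.imwrite("pics/s1.png",cv2.resize(f["color"][190:310,250:410,::-1],(800,600),interpolation=cv2.INTER_CUBIC))
E
```

```text
[ 0.48973274 -0.32312401  0.23664418] [ 0.1  0.3 76.6 -0.  -0.   0.3] [ 1.000e-01  3.000e-01  1.296e+02 -0.000e+00 -0.000e+00  3.000e-01]
```

>>> play_rows --pt "0 0 50 0 0 0" --pt "0 0 80 0 0 0" --pt "0 0 95 0 0 0" --pt "0 0 110 0 0 0" --pt "0 0 120 0 0 0" --pt "0 0 128 0 0 0" --pt "0 0 128 0 0 0"

```text
clock: 5.62
eef_pos: [0.4897, -0.3211, 0.109]
eef_rot: [-0.0, 0.69, 0.724, 0.0]
wrist_force: [1.3, 1.0, 0.1]
opening: 0.587
gripper_force: 0.0
```

```bash
python3 - <<'E'
from h import *
p,r=tool();print(p)
f=imaging.grab_frame("side");g=imaging.grab_frame("top")
a=cv2.resize(f["color"][210:300,280:400,::-1],(400,300),interpolation=cv2.INTER_CUBIC)
b=cv2.resize(g["color"][120:195,290:390,::-1],(400,300),interpolation=cv2.INTER_CUBIC)
cv2.imwrite("pics/s2.png",np.hstack([a,b]))
E
```

```text
[ 0.48971325 -0.32112328  0.10901327]
```

View pics/s2.png

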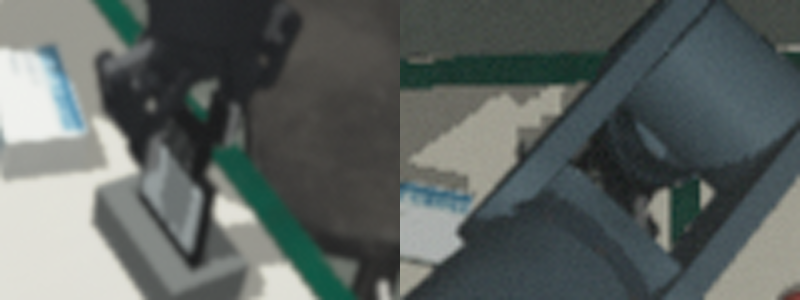

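The fingers straddle the ribbed grip block (side crop about (180,150)), one on each face. I'm closing gently.

>>> play_rows --pt "0 0 0 0 0 0" --pt "0 0 0 0 0 0" --pt "0 0 0 0 0 0" --pt "0 0 0 0 0 0" --pt "0 0 0 0 0 0" --pt "0 0 0 0 0 0" --grip 10 --force 25

```text
clock: 6.48
eef_pos: [0.4902, -0.3216, 0.1098]
eef_rot: [0.001, 0.69, 0.724, 0.0]
wrist_force: [0.8, 0.3, 4.4]
opening: 0.182
gripper_force: 25.3
```

>>> play_rows --pt "0 0 0 0 0 0" --pt "0 0 0 0 0 0" --pt "0 0 -6 0 0 0" --pt "0 0 -14 0 0 0" --pt "0 0 -24 0 0 0" --pt "0 0 -36 0 0 0" --pt "0 0 -50 0 0 0" --pt "0 0 -70 0 0 0" --force 60

```text
clock: 7.48
eef_pos: [0.4892, -0.3211, 0.1801]
eef_rot: [-0.001, 0.69, 0.724, -0.0]
wrist_force: [-0.2, -0.4, -0.6]
opening: 0.183
gripper_force: 59.1
```

>>> play_rows --pt "0 0 -40 0 0 0" --pt "0 0 -80 0 0 0" --pt "0 0 -120 0 0 0" --pt "0 0 -120 0 0 0" --pt "0 0 -120 0 0 0" --pt "0 0 -120 0 0 0"

```text
clock: 8.22
eef_pos: [0.4891, -0.3206, 0.2975]
eef_rot: [-0.002, 0.69, 0.724, -0.0]
wrist_force: [0.1, -0.1, -2.2]
opening: 0.175
gripper_force: 59.1
```

```bash
python3 - <<'E'
from h import *
np.set_printoptions(precision=4,suppress=True)
p,r=tool();print(p,r.as_matrix(),goto([.529,.217,.28],0.0))
f=imaging.grab_frame("side");g=imaging.grab_frame("top")
for n in(f,g):
  for t in("mirror_foot","mirror_grip","mirror_face"):
    for d in imaging.tip_of(n,t)[:2]: print(t,round(d["p"],2),W(n,d["at"]))
cv2.imwrite("pics/s3.png",cv2.resize(f["color"][160:310,270:470,::-1],(800,600),interpolation=cv2.INTER_CUBIC))
E
```

```text
[ 0.4891 -0.3206  0.2975] [[-0.048   0.9988 -0.0024]
 [ 0.9988  0.048   0.0022]
 [ 0.0023 -0.0023 -1.    ]] [535.   65.7  18.6  -0.1  -0.1   2.8]
mirror_foot 0.75 [ 0.4889 -0.3188  0.1996]
mirror_foot 0.75 [ 0.3535 -0.0317 -0.004 ]
mirror_grip 0.83 [ 0.4903 -0.3201  0.3144]
mirror_grip 0.6 [0.5296 0.2162 0.0555]
mirror_face 0.95 [ 0.3439 -0.0298  0.0841]
mirror_face 0.84 [ 0.4819 -0.3232  0.2637]
mirror_foot 0.43 [ 0.489  -0.3218  0.2024]
mirror_grip 0.67 [0.5248 0.2162 0.0252]
mirror_grip 0.65 [ 0.3488 -0.029   0.1482]
mirror_face 0.55 [ 0.4823 -0.3219  0.2609]
mirror_face 0.45 [ 0.3382 -0.0271  0.0824]
```

View pics/s3.png

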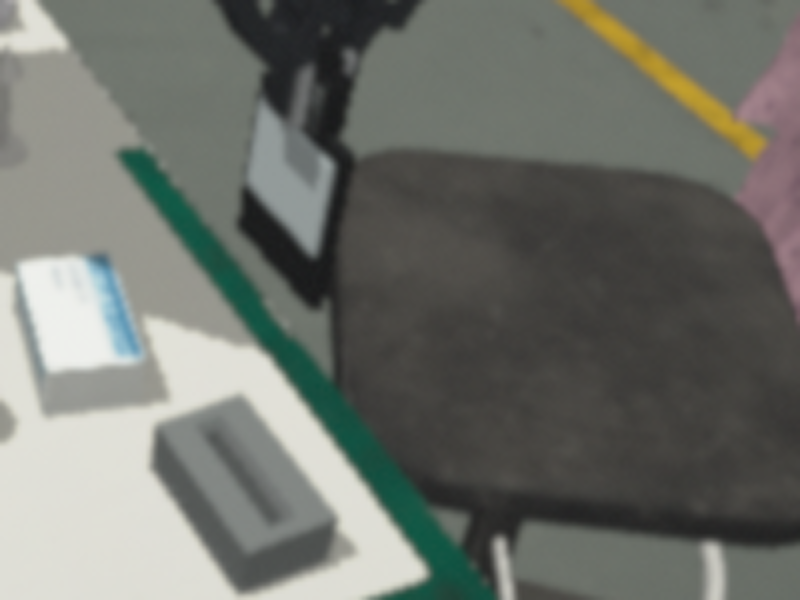

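The mirror hangs upright in the gripper, with its glass to -x and its foot about 0.1 m below the TCP. The rack is empty. I'm carrying it over to the head.

>>> play_rows --pt "400 49 0 0 0 2" --pt "400 49 0 0 0 2" --pt "400 49 0 0 0 2" --pt "400 49 0 0 0 2" --pt "400 49 0 0 0 2" --pt "400 49 0 0 0 2" --pt "400 49 0 0 0 2" --pt "400 49 0 0 0 2"

```text
clock: 9.62
eef_pos: [0.5194, 0.0827, 0.2994]
eef_rot: [-0.0, 0.701, 0.713, 0.0]
wrist_force: [0.1, 0.1, -1.1]
opening: 0.179
gripper_force: 59.1
```

```bash
python3 - <<'E'
from h import *
np.set_printoptions(precision=4,suppress=True)
print(tool()[0],goto([.529,.2175,.25],0.0))
E
```

```text
[0.5194 0.0827 0.2994] [134.6  11.9  49.4   0.   -0.    1. ]
```

>>> play_rows --pt "45 4 0 0 0 1" --pt "90 8 0 0 0 1" --pt "120 11 20 0 0 1" --pt "135 12 40 0 0 1" --pt "135 12 60 0 0 1" --pt "135 12 75 0 0 1" --pt "135 12 75 0 0 1" --pt "135 12 75 0 0 1"

```text
clock: 10.62
eef_pos: [0.5304, 0.2153, 0.225]
eef_rot: [0.0, 0.709, 0.705, 0.0]
wrist_force: [0.9, 0.2, -1.0]
opening: 0.179
gripper_force: 58.9
```

```bash
cat > look.py <<'E'
from h import *
import sys
np.set_printoptions(precision=4,suppress=True)
print(tool()[0])
f=imaging.grab_frame("side");g=imaging.grab_frame("top")
for n,k in((f,"side"),(g,"top")):
  for t in("mirror_foot","mirror_grip","mirror_face","slot_mouth","slot_floor","ball","lens"):
    for d in imaging.tip_of(n,t)[:3]:
      w=W(n,d["at"])
      if w[1]>.15: print(k,t,round(d["p"],2),w)
a=cv2.resize(f["color"][80:200,190:310,::-1],(400,400),interpolation=cv2.INTER_CUBIC)
b=cv2.resize(g["color"][110:210,120:220,::-1],(400,400),interpolation=cv2.INTER_CUBIC)
cv2.imwrite("pics/%s.png"%sys.argv[1],np.hstack([a,b]))
E
python3 look.py s4
```

```text
[0.5304 0.2153 0.225 ]
side mirror_foot 0.59 [0.5305 0.2152 0.1221]
side mirror_grip 0.77 [0.5316 0.2163 0.2418]
side mirror_face 0.95 [0.5253 0.2118 0.1904]
side slot_mouth 0.62 [0.4232 0.3232 0.0865]
side slot_mouth 0.61 [0.5294 0.2187 0.056 ]
side slot_floor 0.72 [0.534  0.2154 0.0226]
side ball 0.43 [0.3832 0.2133 0.0877]
side lens 0.6 [0.4245 0.3239 0.0851]
top mirror_foot 0.62 [0.5264 0.2156 0.1261]
top mirror_foot 0.44 [0.5237 0.2172 0.1877]
top mirror_grip 0.58 [0.533  0.211  0.2443]
top mirror_grip 0.57 [0.5264 0.2147 0.0574]
top mirror_face 0.38 [0.5217 0.2145 0.192 ]
top slot_mouth 0.82 [0.5251 0.219  0.0561]
top slot_floor 0.54 [0.5289 0.2172 0.0243]
top ball 0.49 [0.3833 0.2033 0.0868]
```

View pics/s4.png

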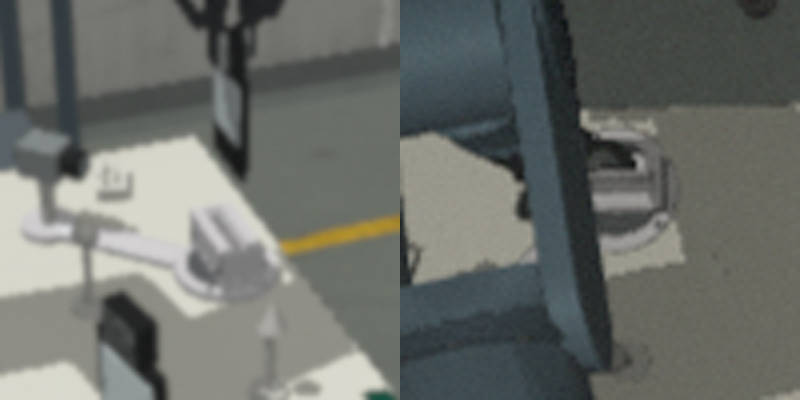

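>>> play_rows --pt "2 0 20 0 0 0" --pt "2 0 40 0 0 0" --pt "2 0 55 0 0 0" --pt "2 0 62 0 0 0" --pt "2 0 62 0 0 0"

```text
clock: 12.05
eef_pos: [0.5297, 0.2178, 0.162]
eef_rot: [-0.0, 0.709, 0.706, -0.0]
wrist_force: [0.1, -0.2, -1.4]
opening: 0.181
gripper_force: 59.0
```

```bash
python3 look.py s5
```

```text
[0.5297 0.2178 0.162 ]
side mirror_foot 0.87 [0.5319 0.2199 0.0665]
side mirror_grip 0.88 [0.5299 0.2195 0.1785]
side mirror_face 0.88 [0.5242 0.2172 0.1265]
side slot_mouth 0.6 [0.5316 0.2213 0.0583]
side slot_mouth 0.34 [0.3861 0.2122 0.0894]
side slot_floor 0.93 [0.5354 0.2159 0.0236]
side slot_floor 0.27 [0.3861 0.2131 0.0891]
side slot_floor 0.15 [0.5268 0.2147 0.126 ]
side ball 0.67 [0.5335 0.2178 0.0585]
side ball 0.43 [0.3859 0.2122 0.09  ]
side lens 0.68 [0.4251 0.3241 0.0828]
top mirror_foot 0.42 [0.5285 0.2195 0.0643]
top mirror_grip 0.57 [0.529  0.2163 0.178 ]
top mirror_face 0.64 [0.5238 0.2164 0.1287]
top slot_mouth 0.54 [0.5256 0.2138 0.0573]
top slot_floor 0.54 [0.5283 0.2176 0.0247]
top ball 0.5 [0.3811 0.2069 0.0847]
```

View pics/s5.png

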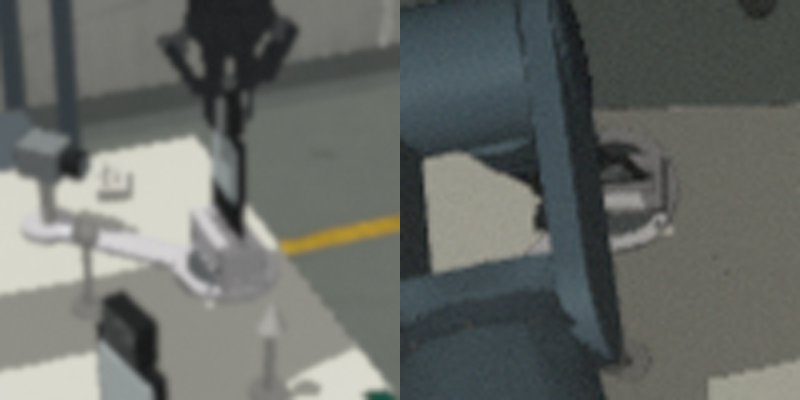

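The mirror's foot sits right over the mouth in the side crop, about (240,235). I'm lowering it in small steps and watching the force.

>>> play_rows --pt "-1 0 3 0 0 0" --pt "-1 0 6 0 0 0" --pt "-1 0 9 0 0 0" --pt "-1 0 12 0 0 0" --pt "-1 0 12 0 0 0"

```text
clock: 13.48
eef_pos: [0.5295, 0.2167, 0.1499]
eef_rot: [-0.0, 0.709, 0.706, -0.0]
wrist_force: [0.2, -0.6, -1.8]
opening: 0.174
gripper_force: 59.0
```

>>> play_rows --pt "0 0 3 0 0 0" --pt "0 0 6 0 0 0" --pt "0 0 8 0 0 0" --pt "0 0 8 0 0 0"

```text
clock: 13.98
eef_pos: [0.5296, 0.2168, 0.142]
eef_rot: [-0.0, 0.709, 0.706, -0.0]
wrist_force: [-0.1, 0.3, -1.7]
opening: 0.176
gripper_force: 59.1
```

>>> play_rows --pt "0 0 3 0 0 0" --pt "0 0 6 0 0 0" --pt "0 0 9 0 0 0" --pt "0 0 12 0 0 0" --pt "0 0 15 0 0 0" --pt "0 0 16 0 0 0" --pt "0 0 16 0 0 0"

```text
clock: 14.85
eef_pos: [0.5297, 0.2168, 0.1261]
eef_rot: [-0.0, 0.709, 0.706, -0.0]
wrist_force: [-1.9, -0.2, -2.2]
opening: 0.175
gripper_force: 59.1
```

>>> play_rows --pt "0 0 1 0 0 0" --pt "0 0 2 0 0 0" --pt "0 0 3 0 0 0" --pt "0 0 3.5 0 0 0" --pt "0 0 4 0 0 0" --pt "0 0 4 0 0 0"

```text
clock: 15.6
eef_pos: [0.5298, 0.2168, 0.1222]
eef_rot: [-0.0, 0.709, 0.706, -0.0]
wrist_force: [-1.8, -0.4, -1.4]
opening: 0.175
gripper_force: 59.3
```

>>> play_rows --pt "0 0 0.5 0 0 0" --pt "0 0 1 0 0 0" --pt "0 0 1 0 0 0"

```text
clock: 15.98
eef_pos: [0.53, 0.2168, 0.1219]
eef_rot: [0.0, 0.709, 0.706, 0.0]
wrist_force: [-3.6, -0.0, 5.1]
opening: 0.179
gripper_force: 60.0
```

Contact came at TCP z = 0.122, which is the height expected for fully home. I'm turning clockwise towards -21°.

>>> play_rows --pt "0 -0.5 0 0 0 3" --pt "0 -0.5 0 0 0 6" --pt "0 -0.5 0 0 0 9" --pt "0 -0.5 0 0 0 12" --pt "0 -0.5 0 0 0 15" --pt "0 -0.5 0 0 0 18" --pt "0 -0.5 0 0 0 21" --pt "0 -0.5 0 0 0 21"

```text
clock: 16.98
eef_pos: [0.53, 0.2167, 0.1219]
eef_rot: [0.0, 0.825, 0.565, 0.001]
wrist_force: [-1.4, -1.0, 4.7]
opening: 0.176
gripper_force: 60.0
```

```bash
python3 - <<'E'
from h import *
np.set_printoptions(precision=4,suppress=True)
o=telemetry.get_obs();p,r=tool();m=r.as_matrix();print(p,"yaw",np.degrees(np.arctan2(m[1,1],m[0,1])),o["wrist_torque"],o["wrist_force"])
f=imaging.grab_frame("side");g=imaging.grab_frame("top")
rays=[]
for n,k in((f,"side"),(g,"top")):
  for t in("ball","lens","slot_mouth","sight_line","mirror_face","mirror_foot"):
    for d in imaging.tip_of(n,t)[:2]:
      w=W(n,d["at"])
      if w[1]>.15: print(k,t,round(d["p"],2),w,proj(n,w).round(1))
  for d in imaging.outline_of(n,"ball")[:2]:
    v,u=np.nonzero(d["pixels"]); print(k,"ball outline",round(d["p"],2),len(u),u.min(),u.max(),v.min(),v.max())
# head top edges in side and top view
for n,k,(u0,v0,u1,v1) in((f,"side",(235,130,285,175)),(g,"top",(145,135,200,180))):
  G=cv2.cvtColor(n["color"],cv2.COLOR_RGB2GRAY)[v0:v1,u0:u1]
  L=cv2.createLineSegmentDetector(cv2.LSD_REFINE_ADV).detect(cv2.resize(G,None,fx=4,fy=4,interpolation=cv2.INTER_CUBIC))[0][:,0]
  for l in L:
    if np.hypot(l[2]-l[0],l[3]-l[1])<30: continue
    a=ray(n,l[0]/4+u0-.375,l[1]/4+v0-.375,.054);b=ray(n,l[2]/4+u0-.375,l[3]/4+v0-.375,.054);d=b-a
    print(k,"line",np.linalg.norm(d).round(3),(np.degrees(np.arctan2(d[1],d[0]))%180).round(1),a[:2],b[:2])
cv2.imwrite("pics/s6.png",np.hstack([cv2.resize(f["color"][110:185,200:300,::-1],(800,600),interpolation=cv2.INTER_CUBIC)]))
E
```

```text
[0.53   0.2167 0.1219] yaw -21.219179744367445 [-0.271   0.3431 -0.0009] [-1.4249 -0.9987  4.6779]
side ball 0.58 [0.3871 0.2146 0.0899] [214.9 147.4]
side lens 0.8 [0.4248 0.3229 0.0837] [216.2 130.2]
side lens 0.33 [0.5301 0.2163 0.1379] [257.9 125.3]
side slot_mouth 0.97 [0.5315 0.2177 0.0551] [257.8 147.4]
side mirror_face 0.55 [0.5238 0.2138 0.0869] [256.2 140.1]
side mirror_foot 0.52 [0.3853 0.2096 0.0893] [214.8 148.5]
side ball outline 0.43 155 211 220 146 175
top slot_mouth 0.66 [0.5278 0.2159 0.0558] [171.2 154.7]
top mirror_face 0.51 [0.5218 0.2182 0.087 ] [168.7 155.1]
top mirror_foot 0.51 [0.5264 0.2151 0.023 ] [173.2 156.5]
side line 0.11 69.4 [0.5615 0.282 ] [0.5228 0.1788]
side line 0.109 66.5 [0.5093 0.1821] [0.5529 0.2824]
side line 0.113 89.4 [0.5659 0.1676] [0.5672 0.2804]
side line 0.047 70.2 [0.5591 0.2342] [0.5433 0.1904]
side line 0.031 152.0 [0.4465 0.2017] [0.4742 0.187 ]
side line 0.049 66.6 [0.52   0.1335] [0.5393 0.1782]
top line 0.037 99.2 [0.4691 0.3033] [0.475  0.2663]
top line 0.034 6.2 [0.4816 0.2064] [0.4475 0.2027]
top line 0.032 62.4 [0.5346 0.2075] [0.5197 0.1792]
top line 0.049 6.0 [0.5554 0.2613] [0.5071 0.2562]
top line 0.027 44.9 [0.5579 0.1928] [0.5389 0.1739]
top line 0.031 159.3 [0.5235 0.1627] [0.4949 0.1735]
top line 0.037 67.4 [0.534  0.1745] [0.5482 0.2086]
top line 0.044 6.9 [0.448  0.2243] [0.4913 0.2296]
top line 0.029 2.5 [0.5157 0.2336] [0.5446 0.2349]
top line 0.027 3.1 [0.567  0.2389] [0.594  0.2404]
```

View pics/s6.png

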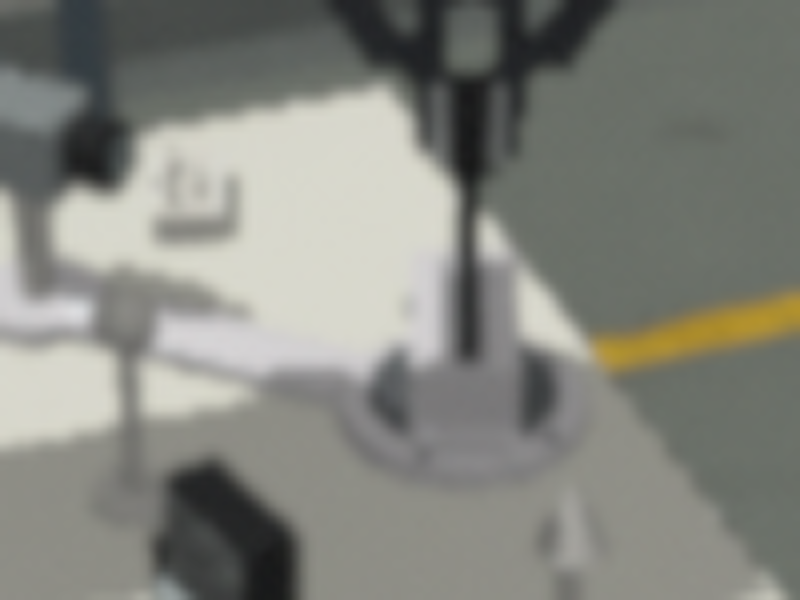

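```bash
python3 - <<'E'
from h import *
np.set_printoptions(precision=4,suppress=True)
f=imaging.grab_frame("side");g=imaging.grab_frame("top")
B=[ray(f,215.6,148.7,.086),ray(g,172.6,199,.086)]
print(B)
ax=np.array([.5297,.2167])
for b in B+[np.array([.383,.209])]:
  d=b[:2]-ax; a=np.degrees(np.arctan2(d[1],d[0]))%360; print(np.linalg.norm(d),a,"swivel",(a+135)/2-180)
E
```

```text
[array([0.3886, 0.2127, 0.086 ]), array([0.3822, 0.2082, 0.086 ])]
0.1411465936126744 181.62383753357142 swivel -21.68808123321429
0.1477385331852916 183.2900136240682 swivel -20.854993187965903
0.14690194008249172 183.00458775046286 swivel -20.99770612476857
```

>>> play_rows --pt "0 0 0 0 0 0.7" --pt "0 0 0 0 0 1.3" --pt "0 0 0 0 0 1.3" --pt "0 0 0 0 0 1.3"

```text
clock: 18.38
eef_pos: [0.5299, 0.2167, 0.1219]
eef_rot: [0.0, 0.831, 0.556, 0.001]
wrist_force: [-1.5, -1.8, 4.7]
opening: 0.178
gripper_force: 60.1
```

```bash
python3 - <<'E'
from h import *
np.set_printoptions(precision=4,suppress=True)
o=telemetry.get_obs();p,r=tool();m=r.as_matrix();print(o["clock"],p,"yaw",np.degrees(np.arctan2(m[1,1],m[0,1])),o["wrist_force"],o["wrist_torque"])
acc=0
for i in range(6): f=imaging.grab_frame("side"); acc=acc+f["color"].astype(float)
n=f;u0,v0,u1,v1=235,130,285,175
G=cv2.cvtColor((acc/6).astype(np.uint8),cv2.COLOR_RGB2GRAY)[v0:v1,u0:u1]
L=cv2.createLineSegmentDetector(cv2.LSD_REFINE_ADV).detect(cv2.resize(G,None,fx=4,fy=4,interpolation=cv2.INTER_CUBIC))[0][:,0]
for l in L:
    if np.hypot(l[2]-l[0],l[3]-l[1])<30: continue
    q=np.array(l)/4+[u0-.375,v0-.375]*2
    a=ray(n,q[0],q[1],.054);b=ray(n,q[2],q[3],.054);d=b-a
    print(q.round(1),np.linalg.norm(d).round(3),(np.degrees(np.arctan2(d[1],d[0]))%180).round(1),a[:2],b[:2])
# predicted top corners for yaw
for y in(-19,-21,-23):
    rr=R.from_euler("z",y,degrees=True)
    print(y,[proj(f,np.array([.5297,.2167,.054])+rr.apply([sx*.022,sy*.045,0])).round(1).tolist() for sx,sy in((-1,-1),(1,-1),(-1,1),(1,1))])
cv2.imwrite("pics/s7.png",cv2.resize((acc/6)[v0-5:v1,u0-5:u1+5,::-1],(780,600),interpolation=cv2.INTER_CUBIC))
E
```

```text
18.375 [0.5299 0.2167 0.1219] yaw -22.497602556474643 [-1.5119 -1.7871  4.7137] [-0.2775  0.3229  0.0101]
[255.5 154.8 256.5 136.7] 0.109 66.6 [0.5093 0.182 ] [0.5527 0.2825]
[273.6 153.5 260.7 136.2] 0.112 89.3 [0.5659 0.1685] [0.5672 0.2804]
[259.5 142.  259.5 154.5] 0.074 67.8 [0.5499 0.2481] [0.5218 0.1792]
[263.8 143.5 264.4 151.3] 0.047 69.6 [0.5595 0.2341] [0.5433 0.1904]
[234.7 155.5 244.6 156.2] 0.031 152.0 [0.4465 0.2016] [0.4742 0.1868]
[264.3 162.6 264.6 153.5] 0.05 66.5 [0.5188 0.1322] [0.5389 0.1784]
-19 [[251.2, 155.9], [265.1, 155.6], [250.1, 140.7], [263.3, 140.5]]
-21 [[250.7, 155.7], [264.6, 155.7], [250.6, 140.6], [263.8, 140.6]]
-23 [[250.2, 155.6], [264.1, 155.9], [251.1, 140.5], [264.3, 140.7]][ WARN:0@2.342] global loadsave.cpp:1063 imwrite_ Unsupported depth image for selected encoder is fallbacked to CV_8U.
```

View pics/s7.png

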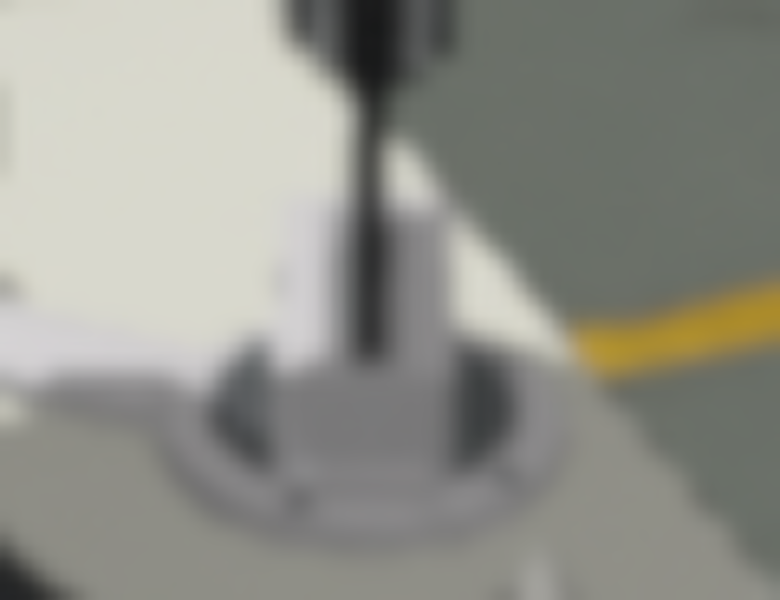

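The head's right edge reads -20.4°, against a mirror yaw of -22.5°. That fits the full play lag, so I'm adding a final 0.4°.

>>> play_rows --pt "0 0 0 0 0 0.4" --pt "0 0 0 0 0 0.4" --pt "0 0 0 0 0 0.4" --pt "0 0 0 0 0 0.4"

```text
clock: 19.18
eef_pos: [0.5299, 0.2167, 0.1219]
eef_rot: [0.0, 0.833, 0.553, 0.001]
wrist_force: [-1.8, -1.1, 5.4]
opening: 0.18
gripper_force: 60.1
```

```bash
python3 -c "
from h import *
o=telemetry.get_obs();print(o['clock'],o['eef_pos'],o['wrist_force'],o['gripper_force'],abs(np.array(o['qd'])).max())
print(hand_in())"
```

```text
19.175 [0.52994071 0.21671638 0.12188193] [-1.78982718 -1.10956501  5.40110977] 60.07214426994324 0.0010888459896949312
the job is handed in; nothing more can be done
None
```

I handed the job in at 19.2 s of robot time, with the arm still holding the mirror fully home in the head and turned to about -21°, which I worked out from the cameras as the angle for the ball post; I could not see the rig camera's own view, and no verdict came back.

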